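# Load the round-window filter plate into the photometer

## Robot

A 6-joint arm with a two-finger parallel gripper is mounted at the origin on the work surface. World frame = base frame: x ahead of the robot, y to its left, z up, the work surface at z = 0. Lengths are in mm, angles in degrees, forces in N, time in s.
With the tool pointing down it reaches from about 300 to 850 mm from the base axis. Payload 4.2 kg.
Tool frame: the origin (TCP) lies at the very end of the fingers, on their centre line; the grasp point (between the pads) lies 19 mm behind it; z points along the fingers, y is the direction in which the jaws open and shut (so a half turn about z gives the same grasp; the last joint's range is limited). The gripper opens to 91 mm and grips with 3 to 60 N. Pads are 32 mm wide; open, the fingers measure 118 mm over their backs; the gripper's body (76 mm by 178 mm) begins 60 mm behind the grasp point.
Start: joints at [75.917, 18.312, 89.639, -0, 72.044, -1.146], TCP at [128.736, 560.42, 213.976] pointing down, gripper open.
Joint ranges: [-177.97, 177.97], [-48.28, 115.42], [12.27, 149.76], [-77.06, 257.06], [2.81, 150.46], [-146.56, 146.56]. Speed limits (degrees/s): [147.25, 147.25, 180, 180, 180, 180].

## Interface

Orientations are given as [roll, pitch, yaw] about the fixed x, y, z axes, in that order (R = Rz(yaw) Ry(pitch) Rx(roll)).
In Python, from workcell import * gives the robot as it stands. The module is installed in compiled form; this text tells all that it offers.
- The arm moves only by the tool servo_tool, never from a script. Its argument "plan" is a list that holds one entry, the list of rows, each a list of 7 numbers: the shift along the tool's x, y, z in mm, then the turn, a rotation vector about the tool's x, y, z in rad, then the opening, from 0 (shut) to 1 (fully open). A call has 1 to 20 rows; each row is the pose to reach, as a shift and turn from the pose commanded when the call began, along the tool's axes at that moment; what a row does not reach only later rows make up. A row lasts 1/10 s, in which the tool goes at most 50 mm and 8.59 degrees, less where a joint would pass 70% of its speed; a pose out of reach is approached as far as the arm can. A call with a gripper value outside its range is refused whole. The fingers move at their own pace and stop on an object; "squeeze" is the grip in N (left out, the last holds). Time passes only in rows, so rows that repeat a pose let the fingers close. It gives the time, the measured TCP pose, the force and the opening at its end, in the units of the state.
- state(): the state, without advancing time (a new reading comes with each control period).
- grab_frame(name): name is "scene" or "top" or "wrist"; returns a dict with "color" (420x560x3 uint8, red, green, blue), "range_z" (420x560 float32, mm along the optical axis (not along the pixel's ray), 0 where there is no reading), "fx", "fy", "cx", "cy" (pixels), "dist_coeffs" ([k1, k2, p1, p2, k3] as OpenCV has them; the pictures are not rectified), "rvec" (rotation vector, rad) and "tvec" (3), from world to camera coordinates, as OpenCV has them; the wrist camera has in their place "tool_from_camera" (4x4, takes a point from camera to tool coordinates, whose origin is the TCP and whose axes are the flange's). Camera axes: x right, y down, z forward; pixel columns grow to the right and rows downward; lengths in mm; the calibration is good to about 2 mm. A picture is of the moment at which its call begins: read the wrist's pose just before it.
- job_done(): hands the job in, once; it reports no verdict.
The state is a dict: "time_s": time; "qpos": joint angles; "qvel": joint speeds; "effort": joint torques, N m; "ee_pos": TCP position; "ee_rot": TCP orientation; "force": force on the tool from outside, world axes, zero at the start; "torque": the same for the moment, N m; "gripper_width": finger opening in mm.
Only numpy, scipy, OpenCV 4.12 (cv2) and the standard library are available. Lean on these libraries where they do the work, as an engineer would, in place of code of your own. Each camera call takes 0.05 s, during which the arm holds its last target.

## Task

Take the filter plate with the round window out of the slanted rack, tip it upright and put it edge-on, tab up, into the slot on top of the photometer. Lower it to the bottom of the slot before you let go; do not drop it in. Leave the other two plates where they are in the rack.

Things in the scene. Friction and masses are not known exactly. Their poses are not given: they have to be found in the camera images.
- round_plate: 8 mm thick aluminium plate, 110 mm tall, 0.12 kg: 70 x 70 mm frame, above it a 40 x 40 mm grip tab, centred. Dark round window, 48 mm across, on both faces. Origin: middle of bottom edge. x = thickness (face normal), y = width, z = from bottom edge to tab. It leans in a rack, one of 3 side by side; top tipped 0.4 rad from vertical towards its -x (towards the robot). Tab free on both faces.
- slot (a point): centre of the mouth of the slot in the flat top of the white photometer (fixed), 110 mm above the table. x = across the slot (24 mm wide), y = along it (90 mm long), z up. Straight walls, 60 mm deep: a seated plate stands 50 mm out. Either way round will do; it may lean a little. Top clear for 115 mm along +-x and 85 mm to -y; a meter 120 mm taller than the top begins 120 mm off to +y.
- slit_plate: filter plate like the round-window one in size, axes and lean, but its window is an upright rectangle 18 x 50 mm. Stays in the rack. The grey rack is fixed; its places are 90 mm apart along the plates' y (20 mm between frames); a back panel 55 mm high supports the plates on their -x side, and a lip 10 mm high stands 12 mm before their +x face.
- blank_plate: filter plate like the other two in size, axes and lean, but plain, with no window. Stays in the rack.
Mind the look-alikes: they are no part of the job. What is shaped like the round_plate but blue is not meant.

How it is judged:
By the outcome, as a careful person would: the job done as asked, in the order asked, and still so for the second after the job is handed in, with the robot touching nothing.
It also fails if it takes over 38 s, if anything falls off the work surface, if the arm or the gripper's body presses on something with over 40 N, if the wrist force passes 120 N, or if a joint passes its speed limit or range.

## Working session

There is one attempt and no reset: what is moved stays moved. The work goes in short steps, Python scripts to look and compute and a tool call to move; the robot and the scene stay as the last step left them, time stands still between calls to the robot, and variables do not carry over. Pictures are saved under pics/ and viewed, and the job is handed in when it is done.

Besides the shell and the picture viewer there is one more tool, called after "Call:" by a JSON object that holds its "api" and its "payload", one argument or row to a line. servo_tool: Moves the arm, as the interface text tells. Its arguments: {"type":"object","properties":{"plan":{"type":"array"},"squeeze":{"type":"number"}},"required":["plan"]}

```bash
mkdir -p pics; cat > h.py <<'E'
import numpy as np, cv2, pickle
from workcell import *
def snap(n,tag):
    s=state(); f=grab_frame(n); f['state']=s
    pickle.dump(f,open(f'{tag}.pkl','wb')); cv2.imwrite(f'pics/{tag}.png',f['color'][:,:,::-1]); return f
def load(tag): return pickle.load(open(f'{tag}.pkl','rb'))
def crop(f,tag,u0,v0,u1,v1,k):
    c=f['color'][v0:v1,u0:u1,::-1]; cv2.imwrite(f'pics/{tag}.png',cv2.resize(c,None,fx=k,fy=k,interpolation=cv2.INTER_CUBIC))
def px(f,pts,z=None):
    """pixels -> world using depth"""
    K=np.array([[f['fx'],0,f['cx']],[0,f['fy'],f['cy']],[0,0,1]]); d=np.array(f['dist_coeffs'],float)
    pts=np.array(pts,float).reshape(-1,2); n=cv2.undistortPoints(pts.reshape(-1,1,2),K,d).reshape(-1,2)
    if z is None: z=np.array([f['range_z'][int(round(v)),int(round(u))] for u,v in pts])
    c=np.c_[n*np.array(z)[:,None],z]
    if 'rvec' in f:
        R=cv2.Rodrigues(np.array(f['rvec'],float))[0]; return (c-np.array(f['tvec']).reshape(3))@R
    from scipy.spatial.transform import Rotation as Ro
    T=np.array(f['tool_from_camera']); t=c@T[:3,:3].T+T[:3,3]; s=f['state']
    return t@Ro.from_euler('xyz',s['ee_rot'],degrees=True).as_matrix().T+np.array(s['ee_pos'])
E
python3 - <<'E'
from h import *
for n in ['scene','top','wrist']: snap(n,n+'0')
print(state())
E
```

```text
{'time_s': 0.15, 'qpos': array([ 7.59174642e+01,  1.83423849e+01,  8.96881226e+01, -8.59011201e-04,
        7.20470994e+01, -1.14771745e+00]), 'qvel': array([ 0.01811813, -0.11989825, -0.1666031 ,  0.14611942,  0.00999162,
        0.01856015]), 'effort': array([-3.40309170e-04, -4.12776303e+01, -2.32153809e+01,  7.27817765e-02,
        4.32815216e-02, -8.83957296e-05]), 'ee_pos': array([128.63811659, 560.03459632, 213.33698006]), 'ee_rot': array([-1.79922392e+02, -7.37810140e-04,  1.67065446e+02]), 'force': array([-0.15434761,  0.30611614, -0.31021353]), 'torque': array([0.02662972, 0.01895967, 0.0430454 ]), 'gripper_width': 90.92884064763653}
```

View pics/scene0.png

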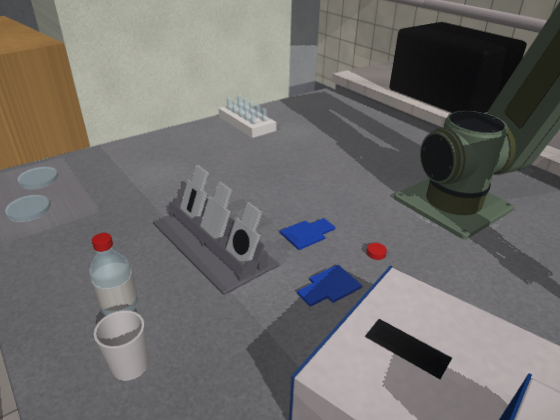

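View pics/top0.png

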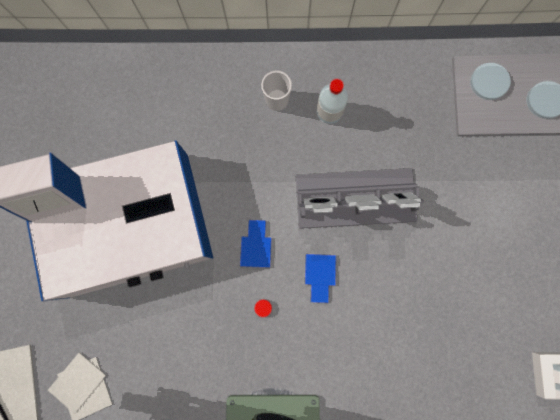

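View pics/wrist0.png

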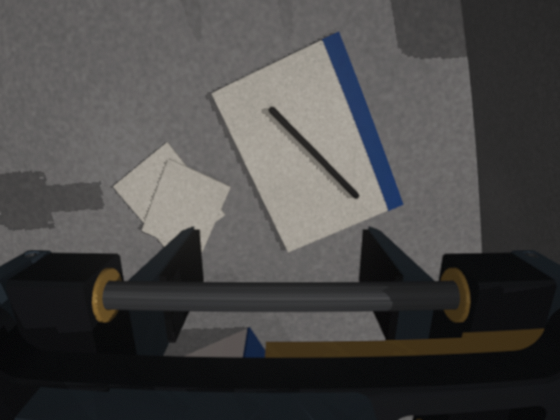

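The scene shows three grey plates in the rack: slit at (193,200), blank at (215,215) and round at (242,240). Two blue look-alikes lie on the table at (307,232) and (330,285). The one meant is the grey plate with the round dark disc, the left-most plate in the top view at about (320,202). I'll confirm that in enlarged crops and measure.

```bash
python3 - <<'E'
from h import *
f=load('scene0'); crop(f,'s_c',150,150,290,290,5)
g=load('top0'); crop(g,'t_c',285,160,425,235,5); crop(g,'t_s',20,130,220,300,4)
print(f['fx'],g['fx'])
print(px(g,[(320,170),(410,170),(320,201),(60,280),(180,230),(110,230)]).round(1))
E
```

```text
440.2299540914146 424.84434575869864
[[ 619.  -118.1    0. ]
 [ 615.2 -333.3    5.6]
 [ 530.6 -110.8   66.8]
 [ 361.3  436.2  108. ]
 [ 463.2  191.5  108.4]
 [ 464.4  338.9  109.1]]
```

View pics/s_c.png

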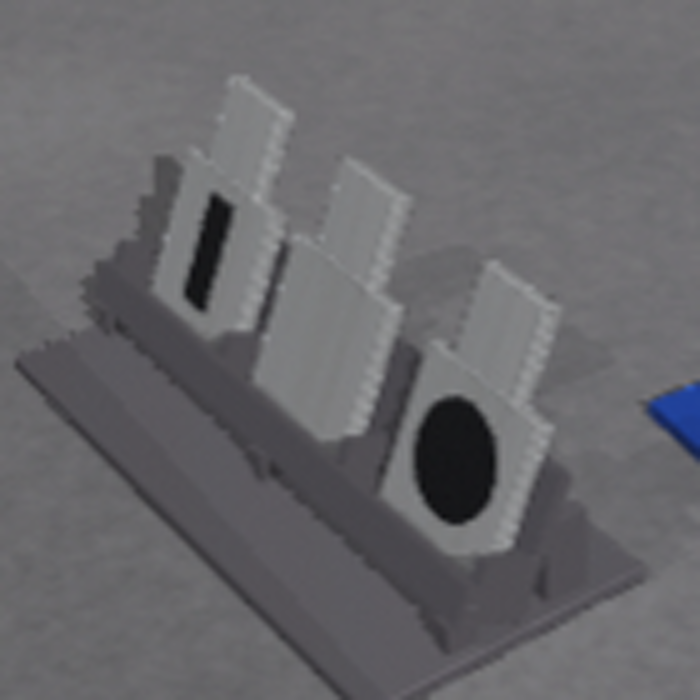

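View pics/t_c.png

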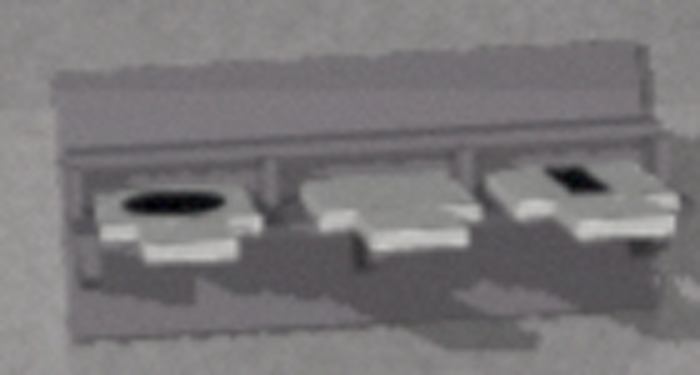

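View pics/t_s.png

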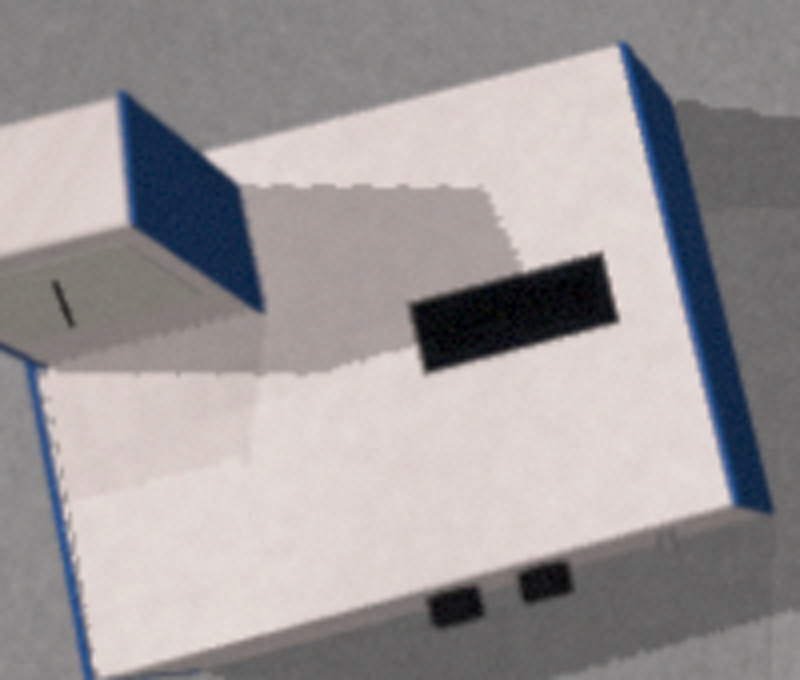

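The crop confirms it: the round window is on the left-most plate, its disc centre at scene (241,242) and top (320,200). The photometer slot is at top (148,208). Next I measure both.

```bash
python3 - <<'E'
from h import *
g=load('top0'); f=load('scene0')
def proj(f,P):
    K=np.array([[f['fx'],0,f['cx']],[0,f['fy'],f['cy']],[0,0,1]])
    return cv2.projectPoints(np.array(P,float).reshape(-1,1,3),np.array(f['rvec'],float),np.array(f['tvec'],float),K,np.array(f['dist_coeffs'],float))[0].reshape(-1,2)
def onz(f,pts,h):
    a=px(f,pts,np.full(len(pts),100.)); b=px(f,pts,np.full(len(pts),1000.))
    t=(h-a[:,2])/(b[:,2]-a[:,2]); return a+(b-a)*t[:,None]
c=np.array([(410,304),(600,254),(618,320),(427,372)])/4+[20-.375,130-.375]
P=onz(g,c,110.); print('slot top cam',P.round(1),P.mean(0).round(1)); 
for i in range(4): print(np.linalg.norm(P[i]-P[(i+1)%4]).round(1))
d=P[1]-P[0]+P[2]-P[3]; print('angle of long axis',np.degrees(np.arctan2(d[1],d[0])))
c2=np.array([(382,320),(450,352),(441,377),(366,341)],float)
P=onz(f,c2,110.); print('slot scene',P.round(1),P.mean(0).round(1))
# plate pts in scene
for nm,F,(u0,v0,u1,v1) in [('scene',f,(225,200,262,262)),('top',g,(303,197,338,214))]:
    uv=np.array([(u,v) for v in range(v0,v1) for u in range(u0,u1)])
    W=px(F,uv); col=np.array([F['color'][v,u] for u,v in uv]).astype(int)
    np.save(nm+'_pl.npy',np.c_[uv,W,col])
    m=(W[:,2]>55)&(W[:,2]<130)
    print(nm,m.sum(),W[m].min(0),W[m].max(0))
# disc scene
uv=np.array([(u,v) for v in range(228,256) for u in range(232,250)]); col=np.array([f['color'][v,u].max() for u,v in uv]); W=px(f,uv)
m=col<50; print('disc px',uv[m].mean(0),W[m].mean(0).round(1))
# tab + disc + frame plane
sel=[]
for v in range(200,262):
  for u in range(225,262):
    p=px(f,[(u,v)])[0]; sel.append(p)
sel=np.array(sel)
D=W[m]; c0=D.mean(0); n=np.linalg.svd(D-c0)[2][2]; print('n disc',n)
near=sel[(abs((sel-c0)@n)<3)&(sel[:,2]>25)]
for _ in range(3):
    c0=near.mean(0); n=np.linalg.svd(near-c0)[2][2]; near=sel[(abs((sel-c0)@n)<2)&(np.linalg.norm(sel-D.mean(0),axis=1)<95)&(sel[:,2]>25)]
if n[0]<0:n=-n
print('plane',len(near),n,'tilt',np.degrees(np.arcsin(n[2])),'yaw',np.degrees(np.arctan2(n[1],n[0])),'res',np.std((near-c0)@n), near.max(0),near.min(0))
np.save('near.npy',near)
E
```

```text
slot top cam [[516.4 315.6 110. ]
 [542.8 215.5 110. ]
 [506.9 204.8 110. ]
 [479.8 304.9 110. ]] [511.5 260.2 110. ]
103.5
37.5
103.7
38.2
angle of long axis -75.04306807853979
slot scene [[503.4 210.2 110. ]
 [472.2 300.5 110. ]
 [513.  316.8 110. ]
 [547.8 222.7 110. ]] [509.1 262.5 110. ]
scene 1090 [ 496.00937696 -190.29405706   55.02719313] [536.4824635  -63.09875968 124.48358009]
top 346 [ 497.29615136 -149.72900656   55.17529303] [537.11460747 -72.25569572 126.22269506]
disc px [240.5659164  241.81672026] [ 536.7 -104.3   60.5]
n disc [ 0.85990655 -0.51037842  0.00863686]
plane 601 [ 0.93324397 -0.09330289  0.34691535] tilt 20.298759934471125 yaw -5.709285655984049 res 1.1124648139611026 [546.1237522  -67.09338187 123.92984612] [ 504.06441361 -188.42627322   25.50014548]
```

```bash
cat > fit.py <<'E'
from h import *
from scipy.optimize import least_squares
from scipy.spatial.transform import Rotation as Ro
def proj(f,P):
    K=np.array([[f['fx'],0,f['cx']],[0,f['fy'],f['cy']],[0,0,1]])
    return cv2.projectPoints(np.array(P,float).reshape(-1,1,3),np.array(f['rvec'],float),np.array(f['tvec'],float),K,np.array(f['dist_coeffs'],float))[0].reshape(-1,2)
def R(yaw,lean=-.4): return Ro.from_euler('ZY',[yaw,lean]).as_matrix()
E
python3 - <<'E'
from fit import *
f=load('scene0');g=load('top0')
sp=np.array([(485,262),(430,345),(380,496),(456,460)])/5+150-.4
sl=np.array([(4,-20,110),(4,-35,70),(4,-35,22),(4,0,35)],float)[[0,1,3]]; sp=sp[[0,1,3]]
tp=np.array([(142,250),(238,244),(145,263),(236,261),(175,202)])/5+[285,160]-.4
tl=np.array([(4,20,110),(4,-20,110),(-4,20,110),(-4,-20,110),(4,0,35)],float)
def W(p,l): return l@R(p[3],-p[4]).T+p[:3]
def res(p): return np.r_[(proj(f,W(p,sl))-sp).ravel(),(proj(g,W(p,tl))-tp).ravel(),(p[4]-.4)*20]
s=least_squares(res,[540,-108,15,0,.4],x_scale=[1,1,1,.01,.01]); print(s.x.round(3),np.degrees(s.x[3])); print(s.fun.round(2))
for nm,l,p,F in [('s',sl,sp,f),('t',tl,tp,g)]:
    print(nm,px(F,p).round(1).tolist(),W(s.x,l).round(1).tolist())
# overlay
V=[(a,b,c) for a in(4,-4) for b,c in[(-35,0),(-35,70),(-20,70),(-20,110),(20,110),(20,70),(35,70),(35,0)]]
o=[]
for F,(u0,v0,u1,v1),k in[(f,(210,180,280,270),6),(g,(290,160,350,230),6)]:
    im=cv2.resize(F['color'][v0:v1,u0:u1,::-1],None,fx=k,fy=k,interpolation=cv2.INTER_CUBIC)
    q=((proj(F,W(s.x,np.array(V,float)))-[u0,v0]+.5)*k)
    for h,c in((q[:8],(0,255,0)),(q[8:],(0,0,255))): cv2.polylines(im,[h.astype(np.int32)],True,c,1)
    o.append(cv2.resize(im,(400,500)))
cv2.imwrite('pics/ov.png',np.hstack(o))
# rack lip line yaw
from numpy import array
q=(np.array([(60,160),(655,125),(55,75),(640,42)])/5+[285,160]-.4)
P=px(g,q);print(P.round(1)); 
E
```

```text
[ 5.43969e+02 -1.09739e+02  2.02890e+01  3.10000e-02  4.09000e-01] 1.785749248435309
[-0.35  0.15 -0.16 -1.12 -0.46  0.82  0.06 -0.48 -0.13 -0.04 -0.47  0.59
  0.3   0.24 -0.41  0.64  0.17]
s [[504.7, -129.6, 123.9], [521.1, -144.8, 84.0], [533.9, -108.1, 57.3]] [[504.6, -131.0, 122.8], [520.9, -145.5, 86.1], [533.7, -110.1, 54.0]]
t [[502.7, -91.0, 120.2], [504.4, -131.2, 123.5], [497.1, -92.2, 120.3], [515.0, -143.3, 7.4], [534.1, -110.5, 60.0]] [[503.3, -91.0, 122.8], [504.6, -131.0, 122.8], [496.0, -91.2, 119.6], [497.2, -131.2, 119.6], [533.7, -110.1, 54.0]]
[[ 564.9  -60.4    6.3]
 [ 572.4 -334.8   37.1]
 [ 606.8  -58.6    5.8]
 [ 621.3 -341.2    0.8]]
```

View pics/ov.png

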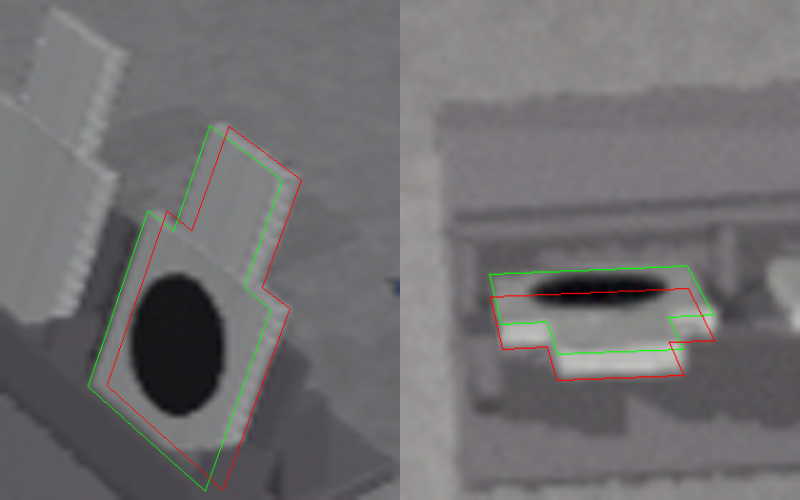

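```bash
cat > goal.py <<'E'
from fit import *
def rel(Tp,Rt,st=None,ref=None):
    s=state(); p=np.array(s['ee_pos']);Rc=Ro.from_euler('xyz',s['ee_rot'],degrees=True).as_matrix()
    if ref is not None: p,Rc=ref
    return Rc.T@(Tp-p), Ro.from_matrix(Rc.T@Rt).as_rotvec()
def toolR(yaw,lean):
    Rp=R(yaw,-lean); return np.c_[Rp[:,1],Rp[:,0],-Rp[:,2]]
E
python3 - <<'E'
from goal import *
near=np.load('near.npy')
f=load('scene0');g=load('top0')
sp=np.array([(485,262),(430,345),(548,305)])/5+150-.4
sl=np.array([(4,-20,110),(4,-35,70),(4,20,110)],float)
tp=np.array([(142,250),(238,244),(145,263),(236,261),(100,224),(262,220)])/5+[285,160]-.4
tl=np.array([(4,20,110),(4,-20,110),(-4,20,110),(-4,-20,110),(4,35,70),(4,-35,70)],float)
def W(p,l): return l@R(p[3],-p[4]).T+p[:3]
def res(p): return np.r_[(proj(f,W(p,sl))-sp).ravel(),(proj(g,W(p,tl))-tp).ravel(),(p[4]-.4)*50,(p[3]-.047)*50]
s=least_squares(res,[540,-108,15,0,.4],x_scale=[1,1,1,.01,.01]); print(s.x.round(3),np.degrees(s.x[3])); print(s.fun.round(2))
p=s.x
print('tab top',W(p,np.array([[0,0,110.]])))
# check depth on tab region from both cams in plate frame
for F,b in((f,(240,205,262,230)),(g,(312,196,334,213))):
    uv=np.array([(u,v) for v in range(b[1],b[3]) for u in range(b[0],b[2])]);Q=(px(F,uv)-p[:3])@R(p[3],-p[4])
    m=(Q[:,2]>75)&(Q[:,2]<112)&(abs(Q[:,1])<18)&(abs(Q[:,0])<15); print(m.sum(),Q[m].mean(0).round(1),np.percentile(Q[m],[5,50,95],axis=0).round(1).tolist())
Rt=toolR(p[3],.4)
T=W(p,np.array([[0,0,165.]]))[0]
print('pregrasp TCP',T,rel(T,Rt))
E
```

```text
[ 5.43437e+02 -1.09192e+02  2.06120e+01  4.40000e-02  4.03000e-01] 2.498556670084848
[-0.46 -0.03 -0.21 -1.2  -0.12  1.    0.04 -0.42 -0.14 -0.21 -0.44  0.66
  0.34  0.08  0.06  0.74 -0.45 -0.12  0.17 -0.17]
tab top [[ 500.30627448 -111.07436686  121.78644785]]
258 [ 3.6  1.3 93.6] [[0.1, -15.5, 76.9], [3.8, 1.5, 93.2], [6.0, 17.1, 110.0]]
123 [  3.5  -0.4 100.2] [[-1.5, -16.1, 78.8], [4.8, -0.8, 106.3], [5.9, 16.0, 110.9]]
pregrasp TCP [ 478.74074118 -112.01539409  172.37342484] (array([-491.65005805, -576.57539843,   41.73823859]), array([-0.34276919, -0.25923032,  1.28323042]))
```

Call:
{"api": "servo_tool", "payload": {
  "plan": [
    [[-10,-12,-15,-0.007,-0.005,0.026,1],[-30,-35,-35,-0.02,-0.015,0.077,0.5],[-54,-63,-50,-0.038,-0.028,0.14,0.5],[-79,-92,-60,-0.055,-0.041,0.205,0.5],[-103,-121,-70,-0.072,-0.054,0.27,0.5],[-128,-150,-75,-0.089,-0.067,0.334,0.5],[-152,-179,-80,-0.106,-0.08,0.398,0.5],[-177,-208,-80,-0.123,-0.093,0.462,0.5],[-202,-236,-80,-0.141,-0.106,0.526,0.5],[-226,-265,-80,-0.158,-0.119,0.59,0.5],[-251,-294,-80,-0.175,-0.132,0.654,0.5],[-275,-323,-80,-0.192,-0.145,0.719,0.5],[-300,-352,-75,-0.209,-0.158,0.783,0.5],[-325,-381,-70,-0.226,-0.171,0.847,0.5],[-349,-410,-65,-0.244,-0.184,0.911,0.5],[-374,-438,-60,-0.261,-0.197,0.975,0.5],[-398,-467,-50,-0.278,-0.21,1.04,0.5],[-423,-496,-40,-0.295,-0.223,1.1,0.5],[-443,-519,-30,-0.31,-0.233,1.155,0.5],[-455,-534,-25,-0.318,-0.24,1.19,0.5]]
  ]
}}

```text
time_s: 2.15
ee_pos: [452.5, -63.8, 237.7]
ee_rot: [158.6, 0.9, 97.6]
force: [-0.9, 0.7, -0.3]
gripper_width: 45.8
```

```bash
python3 - <<'E'
from goal import *
s=state();print(s['time_s'],s['qpos'].round(1),s['gripper_width'])
p=[543.4,-109.2,20.6,.044,.4]
T=R(p[3])@[0,0,165.]+p[:3]
print(T,rel(T,toolR(p[3],.4)))
E
```

```text
2.15 [-14.8  -3.7 115.8   9.7  48.  -27.8] 45.83695716615212
[ 479.20816138 -112.02626502  172.57506401] (array([-50.29265645,  -5.35181717,  68.66671481]), array([-0.02600809, -0.01942884,  0.08823446]))
```

Call:
{"api": "servo_tool", "payload": {
  "plan": [
    [[-12,-1,17,-0.006,-0.005,0.022,0.5],[-28,-3,38,-0.014,-0.011,0.05,0.5],[-42,-4,57,-0.021,-0.016,0.073,0.5],[-50,-5,68,-0.026,-0.019,0.088,0.5],[-50,-5,68,-0.026,-0.019,0.088,0.5],[-50,-5,68,-0.026,-0.019,0.088,0.5]]
  ]
}}

```text
time_s: 2.75
ee_pos: [479.5, -109.6, 174.6]
ee_rot: [157.0, -0.0, 92.8]
force: [-0.1, 1.2, -0.3]
gripper_width: 45.5
```

```bash
python3 - <<'E'
from goal import *
f=snap('wrist','w1'); p=[543.4,-109.2,20.6,.044,.4]
s=f['state'];print(s['time_s'],s['ee_pos'],s['ee_rot'])
T=R(p[3])@[0,0,165.]+p[:3]
print(T,rel(T,toolR(p[3],.4))); print(f['tool_from_camera'])
E
```

```text
2.75 [ 479.45382736 -109.56507736  174.60563962] [ 1.57040177e+02 -1.48696109e-04  9.27795417e+01]
[ 479.20816138 -112.02626502  172.57506401] (array([-2.52318718, -1.59666367,  2.10546216]), array([ 0.00186529, -0.00146741,  0.00464716]))
[[-5.13361140e-04 -9.62024540e-01 -2.72962490e-01  7.59211645e+01]
 [ 9.99999813e-01 -5.84654876e-04  1.79846304e-04 -3.19315979e-01]
 [-3.32605408e-04 -2.72962346e-01  9.62024660e-01 -1.70229680e+02]
 [ 0.00000000e+00  0.00000000e+00  0.00000000e+00  1.00000000e+00]]
```

View pics/w1.png

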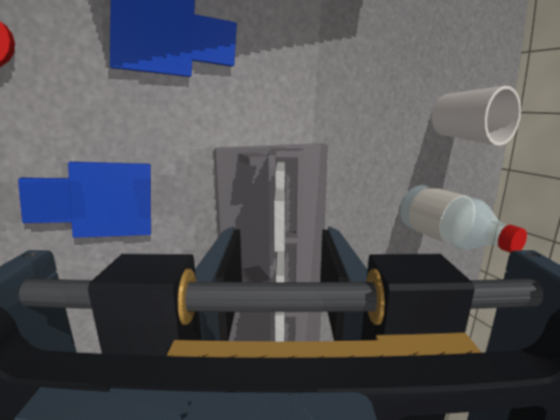

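The wrist view shows the round plate edge-on between the open fingers. Its tab is at about (279,225), close to the jaw centre. I'll zoom in for precise numbers.

```bash
python3 - <<'E'
from goal import *
f=load('w1'); crop(f,'w1c',230,140,330,270,5)
s=f['state'];Rc=Ro.from_euler('xyz',s['ee_rot'],degrees=True).as_matrix()
for v in range(155,275,8):
    P=px(f,[(u,v) for u in range(270,292,1)]); t=(P-s['ee_pos'])@Rc
    c=f['color'][v,270:292].max(1); m=(c>130)&(t[:,2]<140)
    if m.sum(): print(v,m.sum(),t[m].mean(0).round(1), t[m][:,1].min().round(1),t[m][:,1].max().round(1))
E
```

```text
163 4 [ 31.8  -0.2 139.1] -1.9 1.9
171 9 [31.2 -0.9 96.6] -4.2 2.5
179 9 [24.4 -0.9 96.4] -4.2 2.5
187 8 [17.6 -1.3 96.6] -4.2 1.7
195 8 [16.5 -1.2 72.5] -3.9 1.5
203 11 [14.6 -1.5 56.2] -5.1 2.1
211 11 [ 8.5 -1.5 56.2] -5.2 2.1
219 11 [ 2.4 -1.5 56.1] -5.2 2.1
227 11 [-3.7 -1.6 56. ] -5.3 2.1
235 11 [-10.1  -1.6  56.2] -5.3 2.2
243 11 [-16.6  -1.6  56.4] -5.3 2.2
251 8 [-23.2  -1.2  56.6] -3.9 1.4
259 6 [-64.9  -0.5 131.6] -3.1 2.0
267 7 [-64.7  -1.  113.2] -3.9 1.9
```

View pics/w1c.png

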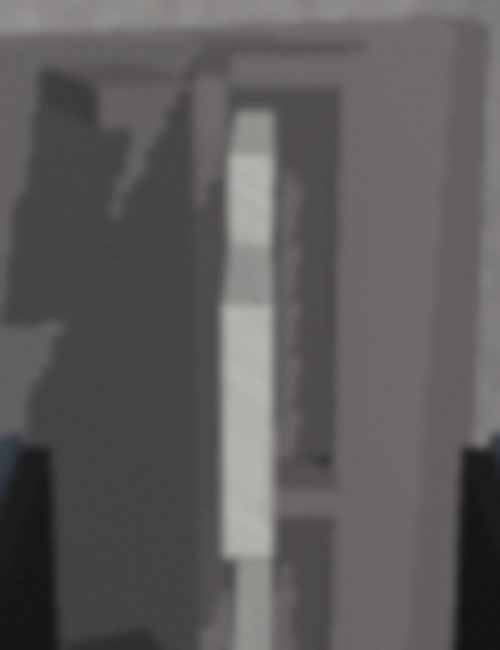

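Call:
{"api": "servo_tool", "payload": {
  "plan": [
    [[-1,-1,10,0,0,0,0.5],[-2,-1.5,25,0,0,0,0.5],[-2.5,-1.6,41,0,0,0,0.5],[-2.5,-1.6,56,0,0,0,0.5],[-2.5,-1.6,70,0,0,0,0.5],[-2.5,-1.6,82,0,0,0,0.5],[-2.5,-1.6,89,0,0,0,0.5],[-2.5,-1.6,92,0,0,0,0.5],[-2.5,-1.6,92,0,0,0,0.5],[-2.5,-1.6,92,0,0,0,0.5]]
  ]
}}

```text
time_s: 3.8
ee_pos: [514.4, -110.6, 89.8]
ee_rot: [157.0, 0.0, 92.8]
force: [-0.0, 0.1, 0.5]
gripper_width: 45.6
```

```bash
python3 - <<'E'
from goal import *
f=snap('wrist','w2'); crop(f,'w2c',190,130,370,290,4)
s=f['state'];Rc=Ro.from_euler('xyz',s['ee_rot'],degrees=True).as_matrix();print(s['time_s'],s['ee_pos'],s['force'])
for v in range(155,290,8):
    P=px(f,[(u,v) for u in range(260,300,1)]); t=(P-s['ee_pos'])@Rc
    c=f['color'][v,260:300].max(1); m=(c>110)&(t[:,2]<20)
    if m.sum(): print(v,m.sum(),t[m].mean(0).round(1), t[m][:,1].min().round(1),t[m][:,1].max().round(1))
E
```

```text
3.8 [ 514.40678744 -110.60869244   89.75861613] [-0.02173155  0.11288809  0.5231563 ]
195 14 [33.2 -0.4  4.5] -4.0 3.2
203 14 [28.6 -0.4  4.4] -4.1 3.2
211 14 [23.9 -0.4  4.4] -4.1 3.3
219 13 [19.1 -0.1  4.8] -3.5 3.3
227 14 [18.4  0.2 -6.8] -3.3 4.1
235 15 [ 19.   -0.2 -20.4] -3.6 3.3
243 16 [ 18.9  -0.4 -30.7] -3.9 3.1
251 17 [ 17.   -0.6 -35.4] -4.2 3.0
259 17 [ 13.1  -0.6 -35.5] -4.3 3.0
267 17 [  9.1  -0.6 -35.6] -4.3 3.0
275 17 [  9.3  -0.6 -43.6] -4.3 3.1
```

View pics/w2c.png

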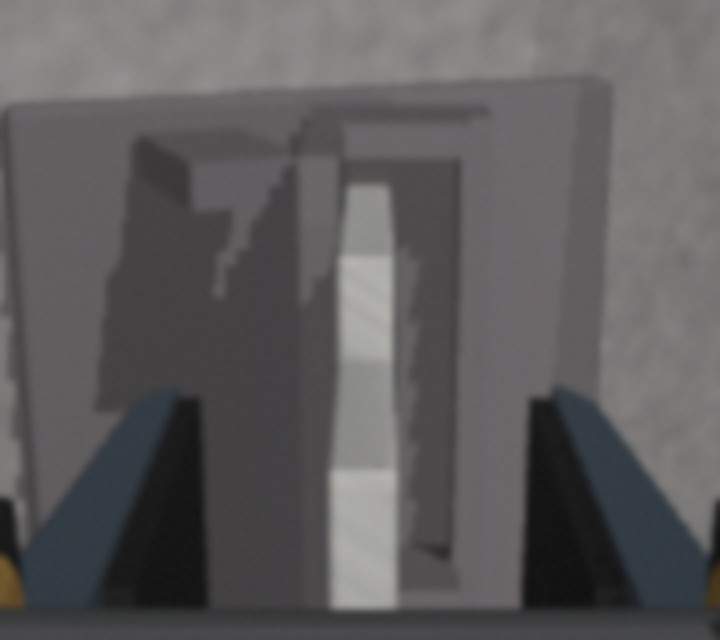

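The tab is centred between the pads to within about 0.5 mm, and its top is 35.5 mm behind the TCP. Closing the fingers.

Call:
{"api": "servo_tool", "payload": {
  "plan": [
    [[0,-0.5,0,0,0,0,0],[0,-0.5,0,0,0,0,0],[0,-0.5,0,0,0,0,0],[0,-0.5,0,0,0,0,0],[0,-0.5,0,0,0,0,0],[0,-0.5,0,0,0,0,0]]
  ],
  "squeeze": 35
}}

```text
time_s: 4.45
ee_pos: [514.6, -110.9, 89.6]
ee_rot: [156.9, 0.1, 92.8]
force: [2.6, 0.4, 0.4]
gripper_width: 7.7
```

Call:
{"api": "servo_tool", "payload": {
  "plan": [
    [[0,0,-2,0,0,0,0],[0,0,-6,0,0,0,0],[0,0,-12,0,0,0,0],[0,0,-20,0,0,0,0],[0,0,-30,0,0,0,0],[0,0,-42,0,0,0,0],[0,0,-54,0,0,0,0],[0,0,-66,0,0,0,0],[0,0,-78,0,0,0,0],[0,0,-90,0,0,0,0],[0,0,-104,0,0,0,0],[0,0,-118,0,0,0,0],[0,0,-132,0,0,0,0],[0,0,-144,0,0,0,0],[0,0,-152,0,0,0,0],[0,0,-155,0,0,0,0],[0,0,-155,0,0,0,0]]
  ]
}}

```text
time_s: 6.15
ee_pos: [452.7, -113.4, 231.6]
ee_rot: [157.0, 0.0, 92.8]
force: [0.3, -0.4, -1.4]
gripper_width: 7.9
```

```bash
python3 - <<'E'
from goal import *
f=snap('wrist','w3'); g=snap('top','top1'); snap('scene','scene1')
a=np.array([(410,304),(600,254),(618,320),(427,372)])/4
crop(g,'t1s',100,170,200,240,7)
T=np.array([510.5,261,250.]); Rt=toolR(np.radians(15),0)
s=f['state'];print(s['time_s'],s['ee_pos'],s['ee_rot'],s['force'],s['gripper_width'],rel(T,Rt))
E
```

```text
6.15 [ 452.67071161 -113.35810552  231.6368099 ] [1.57045632e+02 1.16766203e-02 9.27750440e+01] [ 0.28295924 -0.41144246 -1.37728921] 7.920387123650324 (array([371.04887659,  77.13543483,  12.08486326]), array([ 0.39828916,  0.04232672, -0.21045365]))
```

View pics/w3.png

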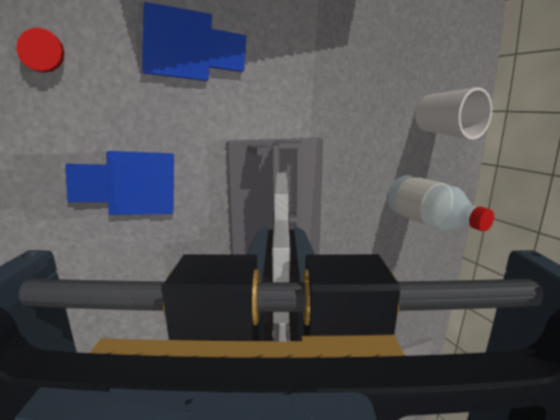

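View pics/scene1.png

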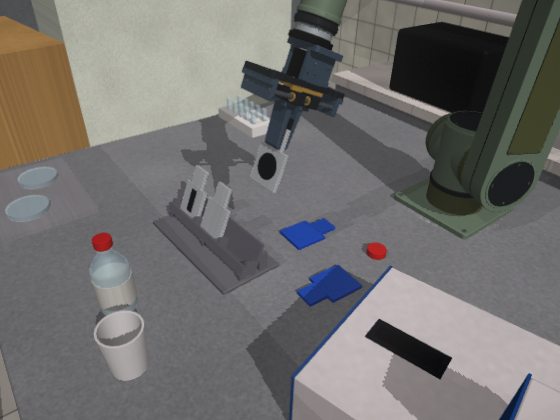

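View pics/t1s.png

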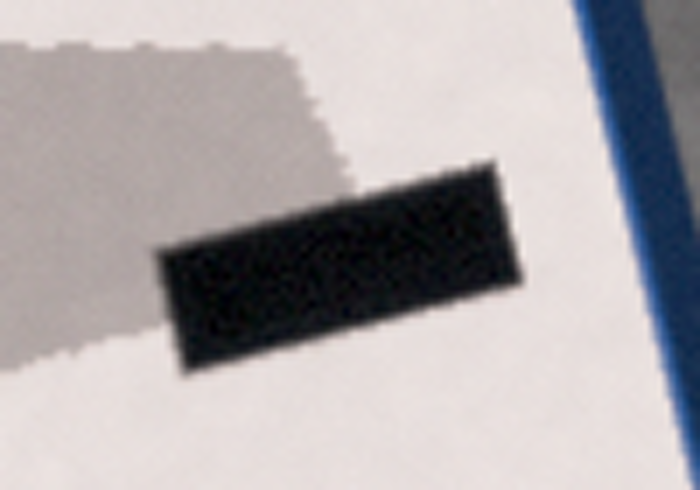

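The plate is held and out of the rack, and the slit and blank plates are undisturbed. The dark slot rectangle measures about 103x38 mm against the stated 90x24, so I check the depth inside it.

```bash
python3 - <<'E'
from goal import *
g=load('top1'); f=load('scene1')
for F,b in((g,(120,190,178,226)),(f,(362,316,456,382))):
    uv=np.array([(u,v) for v in range(b[1],b[3]) for u in range(b[0],b[2])]);P=px(F,uv)
    L=(P-[510.5,261,0])@R(np.radians(15),0)
    col=np.array([F['color'][v,u].max() for u,v in uv])
    m=(L[:,2]<102)&(L[:,2]>20)&(abs(L[:,0])<40)&(abs(L[:,1])<70); k=(col<60)&(L[:,2]>102)
    print(m.sum(),k.sum(),np.percentile(L[m],[2,50,98],axis=0).round(1).tolist() if m.sum() else '')
    if k.sum(): print('dark rim',np.percentile(L[k],[1,50,99],axis=0).round(1).tolist())
    D=L[:,2].reshape(b[3]-b[1],-1)
    for r in D[::4]: print(' '.join('%4d'%x for x in r[::3]))
E
```

```text
413 395 [[-2.1, -35.6, 46.9], [12.3, 11.1, 65.2], [13.4, 45.4, 100.8]]
dark rim [[-218.8, -242.4, 102.6], [4.1, 0.8, 109.7], [18.8, 50.2, 1006.4]]
 112  107  107  108  106  109  112  110  109  113  106  108  108  109  107  108  112  108  110  107
 107  110  110  109  108  108  107  106  109  108  110  107  107  110  109  111  109  107  109  112
 108  109  108  109  107  109  107  109  108  107  108  108  111  110  109  105  111  108  110  111
 110  109  108  107  110  111  110  108  108  111  104   98   93   85   78   71   62  111  109  106
 110  110  108  109  109  107  100   91   84   77   72   64   58   48   52   51   49  110  108  109
 110  109  111   91   77   72   61   57   48   47   52   47   51   50  109  111  108  109  112  110
 109  110  108   98   84   62   49   49   49  111  109  109  108  111  104  107  109  106  113  111
 106  108  109  102  111  107  109  108  111  109  107  109  107  108  108  112 1006  110  110  106
 109  107  109  108  109  110  110  108  107  107  111  109  106  110  110  108  108  107  111  107
684 1265 [[-13.4, -44.7, 81.7], [-11.9, -0.8, 92.0], 
[... 2115 characters left out ...]
  110  110   84   87   92   93  110  111  109  110  108  109
 109  110  109  111  109  109  108  108  109  108  107  109  109  110  109  110  109  107  108  108  110  111  110  109   85   86  109  111  108  109  109  109
 109  108  110  108  109  108  109  110  107  108  107  110  108  112  109  109  108  108  108  109  109  109  109  109  108  109  110  109  107  108  108  108
 109  109  108  109  110  108  109  109  109  109  109  109  109  109  109  109  108  108  109  109  108  109  109  110  108  110  109  108  109  108  109  108
 108  574  107  109  108  109  108  108  109  108  110  108  109  109  108  108  108  107  108  109  107  108  108  110  108  107  110  109  109  108  108  108
```

Call:
{"api": "servo_tool", "payload": {
  "plan": [
    [[4,1,0,0.004,0,-0.002,0],[13,2,1,0.014,0.001,-0.007,0],[28,5,2,0.03,0.003,-0.016,0],[48,9,3,0.052,0.005,-0.027,0],[72,14,5,0.077,0.008,-0.041,0],[98,19,7,0.105,0.011,-0.056,0],[125,24,9,0.134,0.014,-0.071,0],[153,29,11,0.164,0.017,-0.087,0],[181,35,13,0.194,0.02,-0.102,0],[209,40,15,0.224,0.024,-0.118,0],[237,45,17,0.254,0.027,-0.134,0],[264,51,19,0.283,0.03,-0.149,0],[290,56,20,0.311,0.033,-0.164,0],[314,60,22,0.337,0.036,-0.178,0],[335,64,23,0.36,0.038,-0.19,0],[352,67,25,0.378,0.04,-0.199,0],[364,70,26,0.39,0.042,-0.206,0],[371,71,26,0.398,0.042,-0.21,0],[371,71,26,0.398,0.042,-0.21,0],[371,71,26,0.398,0.042,-0.21,0]]
  ]
}}

```text
time_s: 8.3
ee_pos: [510.5, 260.3, 235.4]
ee_rot: [179.9, 0.1, 104.9]
force: [0.1, -0.4, -1.9]
gripper_width: 7.9
```

```bash
python3 - <<'E'
from goal import *
f=snap('wrist','w4'); g=snap('top','top2'); s2=snap('scene','scene2')
T=np.array([510.5,261,235.]); Rt=toolR(np.radians(15),0)
s=f['state'];print(s['time_s'],s['ee_pos'],s['ee_rot'],s['force'],s['gripper_width'],rel(T,Rt))
crop(s2,'s2c',280,160,500,400,3)
E
```

```text
8.3 [510.53151256 260.25954133 235.40389148] [1.79922495e+02 1.02220837e-01 1.04948890e+02] [ 0.09308664 -0.37521775 -1.884808  ] 7.885436888322283 (array([0.93525247, 0.22882895, 0.71839442]), array([ 0.00188014,  0.0014323 , -0.00143067]))
```

View pics/w4.png

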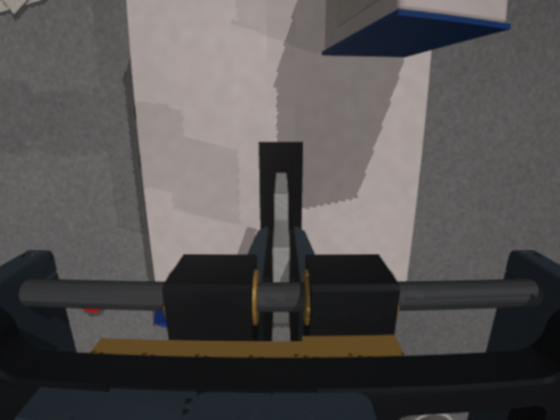

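View pics/s2c.png

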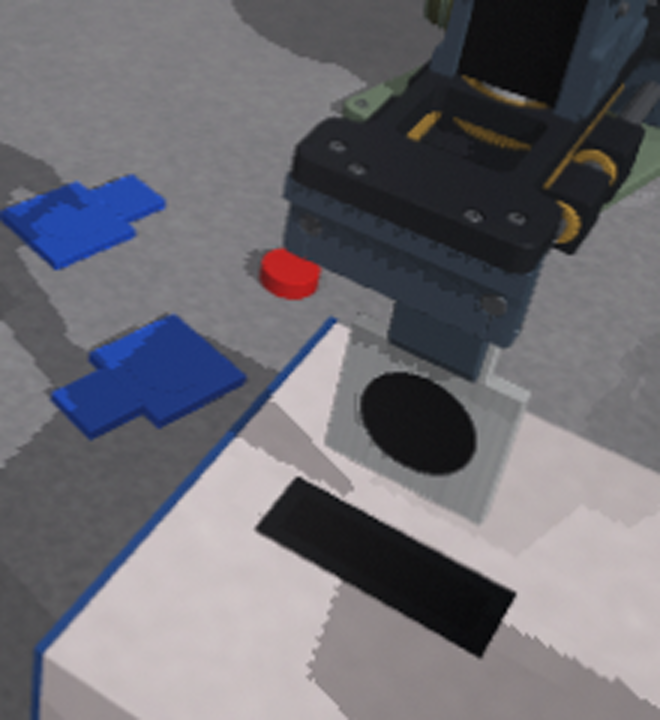

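Upright over the slot. In the wrist view the slot (columns 260–302) and the plate (about column 281) line up. A numeric check follows.

```bash
python3 - <<'E'
from goal import *
f=load('w4'); s=f['state'];Rc=Ro.from_euler('xyz',s['ee_rot'],degrees=True).as_matrix()
def pl(pts,h):
    a=px(f,pts,np.full(len(pts),50.));b=px(f,pts,np.full(len(pts),500.));t=(h-a[:,2])/(b[:,2]-a[:,2]);return ((a+(b-a)*t[:,None])-s['ee_pos'])@Rc
for v in (150,165,180,200,215):
    c=f['color'][v,240:320].max(1).astype(int); i=np.where(c<45)[0]+240
    print(v,i.min(),i.max(),pl([(i.min()-.5,v),(i.max()+.5,v)],110.).round(1).tolist())
c=f['color'][130:160,270].max(1); print(c, pl([(281,142)],110.))
for v in (176,185,195,205,215,225):
    P=px(f,[(u,v) for u in range(262,300)]);t=(P-s['ee_pos'])@Rc;c=f['color'][v,262:300].max(1);m=(c>90)&(t[:,2]<85);print(v,t[m].mean(0).round(1) if m.any() else '')
E
```

```text
150 260 301 [[45.6, -19.5, 125.3], [45.6, 18.6, 125.3]]
165 261 301 [[32.0, -18.8, 125.3], [32.0, 18.8, 125.4]]
180 261 300 [[18.0, -19.0, 125.3], [18.0, 18.1, 125.4]]
200 261 300 [[-1.2, -19.3, 125.4], [-1.2, 18.4, 125.4]]
215 261 300 [[-16.0, -19.6, 125.4], [-16.0, 18.7, 125.5]]
[167 168 167 167 168 167 168 168 168 167 160 130  76  39  30  30  30  31
  30  32  30  29  29  29  29  28  28  29  29  28] [[5.27828937e+01 3.97415045e-03 1.25310042e+02]]
176 [34.3 -0.1 56.8]
185 [34.2 -0.1 26.8]
195 [33.3 -0.4  4.2]
205 [27.6 -0.2  4.3]
215 [21.7 -0.2  4.3]
225 [19.1 -0.2 -5.4]
```

Call:
{"api": "servo_tool", "payload": {
  "plan": [
    [[0.5,0,3,0,0,0,0],[1,0,9,0,0,0,0],[1.5,0,17,0,0,0,0],[1.5,0,25,0,0,0,0],[1.5,0,33,0,0,0,0],[1.5,0,40,0,0,0,0],[1.5,0,46,0,0,0,0],[1.5,0,52,0,0,0,0],[1.5,0,58,0,0,0,0],[1.5,0,64,0,0,0,0],[1.5,0,70,0,0,0,0],[1.5,0,76,0,0,0,0],[1.5,0,82,0,0,0,0],[1.5,0,88,0,0,0,0],[1.5,0,93,0,0,0,0],[1.5,0,98,0,0,0,0],[1.5,0,102,0,0,0,0],[1.5,0,104,0,0,0,0],[1.5,0,104,0,0,0,0]]
  ]
}}

```text
time_s: 10.35
ee_pos: [510.4, 262.1, 131.2]
ee_rot: [179.9, 0.1, 105.0]
force: [-0.3, 0.1, -2.1]
gripper_width: 8.0
```

Still free, with no contact force. The bottom should be about 6–7 mm further down, so I lower slowly.

Call:
{"api": "servo_tool", "payload": {
  "plan": [
    [[0,0,1,0,0,0,0],[0,0,2,0,0,0,0],[0,0,3,0,0,0,0],[0,0,4,0,0,0,0],[0,0,5,0,0,0,0],[0,0,5.5,0,0,0,0],[0,0,5.5,0,0,0,0]]
  ]
}}

```text
time_s: 11.05
ee_pos: [510.5, 262.1, 125.9]
ee_rot: [179.9, 0.1, 105.0]
force: [-0.3, 0.0, -1.0]
gripper_width: 7.6
```

Call:
{"api": "servo_tool", "payload": {
  "plan": [
    [[0,0,0.5,0,0,0,0],[0,0,1,0,0,0,0],[0,0,1.5,0,0,0,0],[0,0,1.5,0,0,0,0]]
  ]
}}

```text
time_s: 11.45
ee_pos: [510.5, 262.1, 124.4]
ee_rot: [179.9, 0.1, 105.0]
force: [-0.3, -0.4, -1.0]
gripper_width: 7.9
```

Call:
{"api": "servo_tool", "payload": {
  "plan": [
    [[0,0,0.5,0,0,0,0],[0,0,1,0,0,0,0],[0,0,1,0,0,0,0]]
  ]
}}

```text
time_s: 11.75
ee_pos: [510.6, 262.2, 123.6]
ee_rot: [179.9, 0.1, 105.0]
force: [0.1, 0.3, -0.1]
gripper_width: 8.2
```

Call:
{"api": "servo_tool", "payload": {
  "plan": [
    [[0,0,0.5,0,0,0,0],[0,0,1,0,0,0,0],[0,0,1,0,0,0,0]]
  ]
}}

```text
time_s: 12.05
ee_pos: [510.6, 262.2, 123.5]
ee_rot: [179.9, 0.1, 105.0]
force: [-2.3, -0.3, 5.2]
gripper_width: 7.9
```

```bash
python3 - <<'E'
from goal import *
f=snap('wrist','w5'); s=f['state'];Rc=Ro.from_euler('xyz',s['ee_rot'],degrees=True).as_matrix();print(s['ee_pos'],s['force'])
for _ in range(3): print(state()['force'].round(2))
for v in (195,205,215,249,255,261,267):
    P=px(f,[(u,v) for u in range(268,294)]);t=(P-s['ee_pos'])@Rc;c=f['color'][v,268:294].max(1);m=(c>90)&(t[:,2]<20);print(v,t[m].mean(0).round(1) if m.any() else '',P[m].mean(0).round(1) if m.any() else '')
s2=snap('scene','scene3'); crop(s2,'s3c',320,250,480,400,4)
E
```

```text
[510.62483653 262.18056371 123.53111984] [-2.27658584 -0.31637196  5.16872143]
[-1.85 -0.58  5.35]
[-1.85 -0.58  5.35]
[-1.85 -0.58  5.35]
195 [33.3 -1.   4.3] [501.1 294.1 119.2]
205 [27.5 -1.3  4.5] [502.3 288.4 119. ]
215 [21.7 -0.7  4.4] [504.3 282.9 119.1]
249 [ 18.1  -0.4 -35.5] [505.4 279.6 159. ]
255 [ 15.3  -0.4 -35.8] [506.2 276.9 159.3]
261 [ 17.3  -1.3 -46.3] [504.8 278.6 169.8]
267 [  9.2  -1.8 -35.5] [506.4 270.6 159. ]
```

View pics/s3c.png

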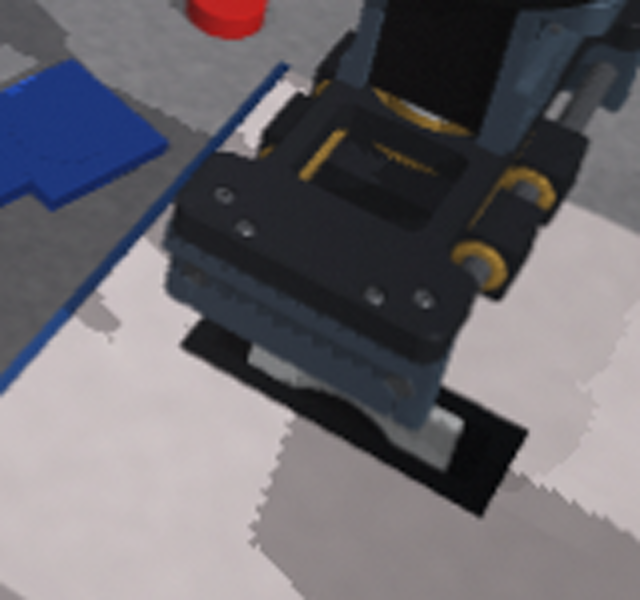

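Contact at about 7 N, with the tab top 49–50 mm above the photometer top, which matches a seated plate. Releasing, then rising straight up.

Call:
{"api": "servo_tool", "payload": {
  "plan": [
    [[0,0,-0.7,0,0,0,0.1],[0,0,-0.7,0,0,0,0.15],[0,0,-0.7,0,0,0,0.25],[0,0,-0.7,0,0,0,0.4],[0,0,-0.7,0,0,0,0.6],[0,0,-0.7,0,0,0,0.8],[0,0,-0.7,0,0,0,1],[0,0,-0.7,0,0,0,1],[0,0,-0.7,0,0,0,1],[0,0,-0.7,0,0,0,1]]
  ]
}}

```text
time_s: 13.15
ee_pos: [510.6, 262.1, 123.2]
ee_rot: [179.9, 0.1, 105.0]
force: [-1.0, -0.3, -0.3]
gripper_width: 74.9
```

```bash
python3 - <<'E'
from goal import *
f=snap('wrist','w6');s=f['state'];print(s['time_s'],s['force'],s['gripper_width'])
E
```

```text
13.15 [-1.01870445 -0.27104632 -0.25527421] 74.88090735723087
```

View pics/w6.png

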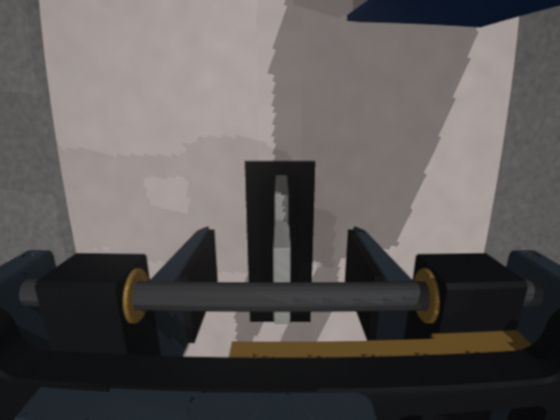

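The fingers are clear on both sides. The plate stands in the slot near column 281, about upright. Rising straight up.

Call:
{"api": "servo_tool", "payload": {
  "plan": [
    [[0,0,-3,0,0,0,1],[0,0,-10,0,0,0,1],[0,0,-22,0,0,0,1],[0,0,-36,0,0,0,1],[0,0,-52,0,0,0,1],[0,0,-70,0,0,0,1],[0,0,-90,0,0,0,1],[0,0,-112,0,0,0,1],[0,0,-134,0,0,0,1],[0,0,-152,0,0,0,1],[0,0,-164,0,0,0,1],[0,0,-170,0,0,0,1],[0,0,-170,0,0,0,1],[0,0,-170,0,0,0,1]]
  ]
}}

```text
time_s: 14.6
ee_pos: [509.9, 262.1, 292.4]
ee_rot: [180.0, 0.1, 105.0]
force: [1.0, 0.2, 0.5]
gripper_width: 91.3
```

```bash
python3 - <<'E'
from goal import *
f=snap('wrist','w7'); g=snap('scene','scene4');s=f['state'];print(s['time_s'],s['force'],s['ee_pos'])
crop(f,'w7c',200,130,360,300,4)
P=px(f,[(u,v) for u in range(200,360) for v in range(130,300)]); L=(P-[510.5,261,110])@R(np.radians(15),0)
m=(abs(L[:,0])<40)&(abs(L[:,1])<45)&(L[:,2]>30)&(L[:,2]<70); print(m.sum(),np.percentile(L[m],[2,50,98],axis=0).round(1))
E
```

```text
14.6 [0.99301798 0.18635843 0.48965968] [509.86107081 262.10639107 292.44914126]
343 [[ -3.2 -18.1  35.3]
 [ -0.2   2.8  49. ]
 [  3.6  20.6  50.6]]
```

View pics/scene4.png

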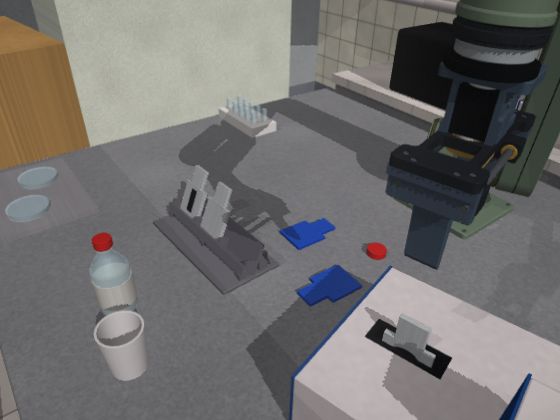

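View pics/w7c.png

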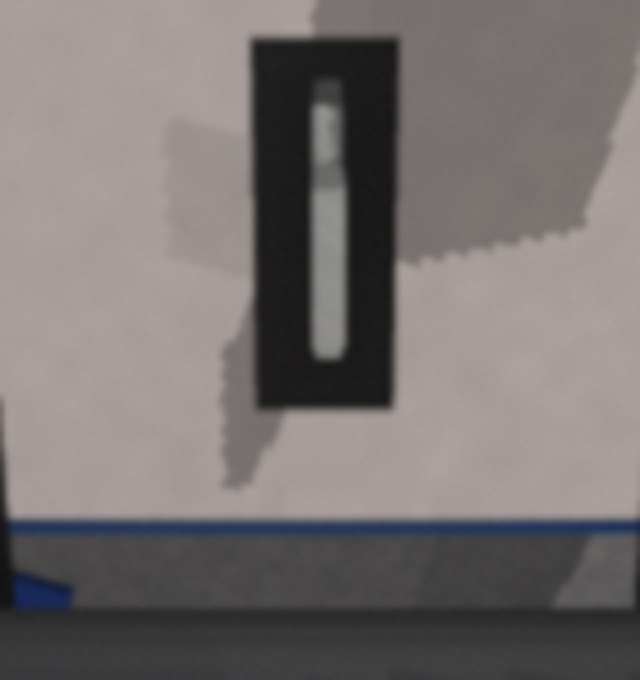

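The round plate stands tab-up in the slot at scene (412,340), its top 49–50 mm above the photometer. The slit and blank plates are still in the rack at scene (196,195) and (216,210). The gripper is clear of everything, so I hand in.

```bash
python3 -c "
from workcell import *
print(job_done())"
```

```text
the job is handed in; nothing more can be done
None
```

The round-window plate is now seated in the photometer slot, edge-on and tab up, and the job was handed in at 14.6 s. I gripped it by the tab and drew it out of the rack along its slant. I then tipped it upright and lowered it until it touched the bottom of the slot (about 7 N) before opening the fingers.

The last checks agreed with each other:
- **Seating:** the tab top is 49–50 mm above the photometer top (50 expected). The plate is upright and within 1 mm of centre across the slot.
- **Surroundings:** the slit and blank plates are still in their rack places, and the gripper is clear of everything.

One measurement disagreed with the description. The black slot mark measured about 103 x 38 mm instead of 90 x 24 mm. The depth readings showed this is a dark rim around the mouth, centred on it, so nothing had to change.

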